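# Shut the lid and push the socket drawer home

### The arm

A 6-joint arm with a two-finger parallel gripper is mounted at the origin on the work surface. World frame = base frame: x ahead of the robot, y to its left, z up, the work surface at z = 0. Lengths are in m, angles in rad, forces in N, time in s.
With the tool pointing down it reaches from about 0.275 to 1 m from the base axis. Payload 8.4 kg.
Tool frame: the origin (TCP) lies on the centre line of the jaws, within the pads' length; the fingertips stand 17 mm ahead of it and the grasp point (between the pads) lies 2 mm behind it (bot.tcp_to_tips is the z of the fingertips in the tool frame, in m); z points along the fingers, y is the line along which they close (so a half turn about z gives the same grasp; the last joint's range is limited). The gripper opens to 85 mm and grips with 20 to 120 N. Pads are 22 mm wide; open, the fingers measure 114 mm over their backs; the gripper's body (76 mm by 85 mm) begins 54 mm behind the grasp point. The pads swing forward as they close: fully open they stand 13 mm farther back than shut.
Start: joints at [1.157, 0.353, 1.633, -0, 1.155, -0.002], TCP at [0.25, 0.573, 0.248] pointing down, gripper open.
Joint ranges: [-2.63, 2.63], [-0.92, 2.1], [0.06, 2.66], [-1.3, 4.44], [0, 2.69], [-3.02, 3.02]. Speed limits (rad/s): [2.22, 2.22, 2.79, 3.14, 3.14, 3.14].

### API

Orientations are given as a unit quaternion [x, y, z, w].
In Python, from workcell import bot, hand, kinematics, get_obs, vision, hand_in gives the robot as it stands. The module is installed in compiled form; this text tells all that it offers. Calls block until the motion is done:
- bot.reach(position, orientation): joint-space move of the TCP to a pose.
- bot.servo_line(position, ori=None, velocity=0.15): straight line of the TCP; ori=None keeps the orientation; velocity is the mean speed in m/s.
- bot.goto_joints(angles): joint-space move.
- hand.move_gripper(opening, strength=None): finger opening in m; strength is the grip in N (None keeps the last); returns when the fingers have stopped.
- bot.dwell(seconds).
- kinematics.solve_ik(position, orientation): joint angles nearest the present ones, or None.
- get_obs(): the state.
- vision.read_camera(name): name is "side" or "top" or "wrist"; returns a dict with "frame" (420x560x3 uint8, red, green, blue), "intrinsics" (3x3 intrinsics, pixels), "view" (4x4, takes a point from world to camera coordinates). Camera axes: x right, y down, z forward; pixel columns grow to the right and rows downward; lengths in m; the calibration is good to about 2 mm. A picture is of the moment at which its call begins. There is no depth.
A pose or a line that the arm cannot do raises bot.IKError and nothing moves.
- hand_in(): hands the job in; it is judged then, once.
The state is a dict: "time_s": time; "joint_pos": joint angles; "joint_vel": joint speeds; "joint_efforts": joint torques, N m; "position": TCP position; "orientation": TCP orientation; "wrist_force": force on the tool from outside, world axes, zero at the start; "ft_torque": the same for the moment, N m; "gripper_width": finger opening in m; "grip_force": force on a finger pad.
Only numpy, scipy, OpenCV 4.12 (cv2) and the standard library are available. Lean on these libraries where they do the work, as an engineer would, in place of code of your own. Each camera call takes 0.05 s, during which the arm holds its last target. There are 200 camera calls.

### The job

Put the socket drawer away: with your fingertips push the raised red lid of its compartment down until it lies flat, and only then push the blue drawer front gently until the drawer is fully home in its chest (a standing lid would strike the chest). Push only, without slamming the drawer or pressing hard on the lid; the sockets stay in the drawer unlifted, and the jar on the chest and the hammer, screwdriver, tape measure and mug around it stay where they are.

Things in the scene. Friction and masses are not known exactly. Their poses are not given: they have to be found in the camera images.
- chest: fixed low wooden chest, 260 deep (x) x 260 wide (y) x 120 mm tall, top flat; origin under its centre on the bench, x axis points from its open front towards its back, so the front face is at x = -130 mm; yaw and place vary from start to start
- drawer (a joint): how far the drawer is pulled out of the chest's front (along the chest's -x), m; 0 = fully home (blue panel 16 mm thick lying against the chest's front face, the stop), 0.17 = fully out; starts 0.125 to 0.16; friction about 2.5 N plus light damping, it stays where it is left
- drawer_front (a point): middle of the top edge of the drawer's blue front panel, on its outer (robot-side) face, 100 mm above the bench; the panel is 250 mm wide, flat, without handle, and reaches from 14 to 100 mm above the bench; when home this point is at x = -146 mm in the chest's frame. Axes as the chest's
- lid (a joint): angle of the red lid, rad; 0 = flat and shut, 1.57 = upright, 1.8 = its back stop; starts 1.25 to 1.75; a stiff hinge (about 0.06 N m) holds it at any angle, so it must be pushed all the way down
- lid_hinge (a point): middle of the lid's hinge line, which runs across the drawer (chest y) along the lid's far side, 116 mm behind the drawer's outer front face and 88 mm above the bench, ahead of the chest's front face. The lid rises from here and swings down towards the robot and the blue panel
- lid_edge (a point): middle of the lid's free edge (white stripe along it), on the face that looks up when shut and to the chest when raised; 96 mm from the hinge line; lid 96 x 205 x 6 mm. Shut, this face is 94 mm above the bench, 6 mm below the panel's top edge
- socket_a: loose steel socket, 28 mm diameter, 34 mm tall, standing in the compartment under the lid; origin under its centre, 26 mm above the bench
- socket_b: loose steel socket, 24 mm diameter, 30 mm tall, in the same compartment; origin under its centre, 26 mm above the bench
- jar: loose glass jar with green cap, 60 mm diameter, 70 mm tall, standing on the chest's flat top, behind the lid; origin under its centre
- hammer: loose hammer lying on the bench right of the drawer (robot's right), about 260 mm long along its x, origin under its middle
- screwdriver: loose blue-handled screwdriver lying on the bench left of the drawer, about 200 mm long along its x, origin under its middle
- tape: loose yellow tape measure, 65 x 35 x 60 mm, on the bench left of the chest; origin under its centre
- mug: loose blue mug, 76 mm diameter, 90 mm tall, on the bench right of the chest; origin under its centre
There are look-alikes about, which are no part of the job. Several things have the shape of the jar; the one meant has the colours described above.

How it is judged:
On the way, in this order (a step that is already met when the one before it is completed fails the run):
1. the lid lies flat while the drawer is still out (value of joint lid below 0.06 rad and value of joint drawer above 0.1 m), for 0.2 s.
2. the drawer is fully home with the lid flat (value of joint lid below 0.06 rad and value of joint drawer below 0.005 m), for 0.2 s.
At the end, for the whole second after the job is handed in: lid within 0.06 rad of flat, drawer within 5 mm of fully home and at rest, both sockets still in the compartment, jar, hammer, screwdriver, tape measure and mug within 20 mm of where they were and the jar and mug upright (all of step 2 and velocity of joint drawer between -0.01 and 0.01 m/s and distance of each of jar, hammer, screwdriver, tape, mug from where it was at the start of the episode below 0.02 m and angle between each of jar, mug's own z axis and vertical below 0.1 rad and height (world z) of each of socket_a, socket_b below 0.065 m and x of socket_a in the frame of drawer_front between 0.01 and 0.12 m and x of socket_b in the frame of drawer_front between 0.01 and 0.12 m); the robot touches nothing.
It fails at once if the drawer is pushed in to less than 100 mm while the lid still stands (it would strike the chest) (value of joint drawer below 0.1 m and value of joint lid above 0.3 rad).
It fails at once if the drawer is slammed (over 0.35 m/s) (velocity of joint drawer below -0.35 m/s).
It fails at once if the lid is pressed or pinched with more than 80 N (contact force between the fingers and lid above 80 N).
It fails at once if a socket is lifted (height (world z) of any of socket_a, socket_b above 0.075 m).
It fails at once if the jar or a bystander is lifted, knocked or shifted by more than 30 mm (distance of any of jar, hammer, screwdriver, tape, mug from where it was at the start of the episode above 0.03 m).
It also fails if it takes over 51 s, if anything falls off the work surface, if the arm or the gripper's body presses on something with over 40 N, if the wrist force passes 120 N, or if a joint passes its speed limit or range.

## Working session

There is one attempt and no reset: what is moved stays moved. The work goes in short steps, each a Python script; the robot and the scene stay as the last script left them, time stands still between calls to the robot, and variables do not carry over. Pictures are saved under pics/ and viewed, at most 10 in all, crops included, and the job is handed in when it is done.

```bash
mkdir -p pics
python3 - <<'E'
from workcell import *
import cv2, numpy as np
for n in("side","top"):
    d=vision.read_camera(n); cv2.imwrite(f"pics/{n}0.png",d["frame"][:,:,::-1]); np.savez(f"{n}0.npz",**d)
    V=np.array(d["view"]);print(n,np.round(-V[:3,:3].T@V[:3,3],3),np.round(V[2,:3],3))
print(get_obs())
E
```

```text
side [0.271 0.48  0.763] [ 0.383 -0.502 -0.775]
top [0.498 0.039 1.054] [ 0.122  0.007 -0.992]
{'time_s': 0.1, 'joint_pos': array([ 1.15661636e+00,  3.53606325e-01,  1.63408984e+00,  2.75523107e-05,
        1.15522917e+00, -2.42121491e-03]), 'joint_vel': array([-0.00027677, -0.00309455, -0.00293466,  0.00037899,  0.00011903,
       -0.00222601]), 'joint_efforts': array([-1.18520973e-03, -6.06363058e+01, -3.42818463e+01, -8.05921354e-05,
        3.99216471e-03,  1.19202934e-05]), 'position': array([0.24996835, 0.57236174, 0.24760675]), 'orientation': array([ 2.04433453e-01,  9.78880237e-01, -6.49333210e-04, -1.50125576e-04]), 'wrist_force': array([-0.42817284, -0.1187502 , -0.0489025 ]), 'ft_torque': array([-0.00618705,  0.01878026,  0.01329365]), 'grip_force': 0.0, 'gripper_width': 0.0854983391799857}
```

View pics/side0.png

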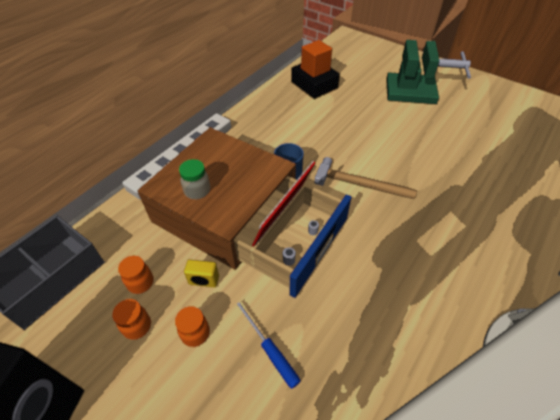

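View pics/top0.png

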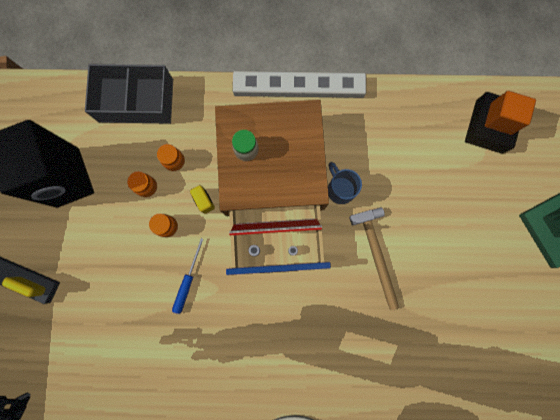

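The side view shows the red lid upright around (285,205), the blue panel from (293,285) to (350,205), and the jar at (194,180). In the top view, the panel runs (228,270)–(330,265) and the lid stripe (230,231)–(321,226). The hammer is to the right, with the screwdriver and tape to the left.

```bash
cat > h.py <<'E'
import cv2, numpy as np
def ray(d,uv):
    V=d["view"];R=V[:3,:3];c=-R.T@V[:3,3]
    return c,R.T@np.linalg.inv(d["intrinsics"])@np.array([uv[0],uv[1],1.])
def onz(d,uv,z):
    c,r=ray(d,uv);return c+r*(z-c[2])/r[2]
def mask(f,lo,hi):
    return cv2.inRange(cv2.cvtColor(f,cv2.COLOR_RGB2HSV),lo,hi)
def biggest(m,roi):
    k=np.zeros_like(m);x0,y0,x1,y1=roi;k[y0:y1,x0:x1]=m[y0:y1,x0:x1]
    n,l,s,c=cv2.connectedComponentsWithStats(k);i=1+np.argmax(s[1:,4]);return l==i
E
python3 - <<'E'
from h import *
t=np.load("top0.npz");s=np.load("side0.npz")
m=biggest(mask(t["frame"],(105,120,40),(130,255,255)),(215,245,340,285))
u=np.where(m.any(0))[0];print("cols",u[0],u[-1])
cols=u[4:-4];bot=np.array([np.where(m[:,c])[0][-1]+.5 for c in cols]);top=np.array([np.where(m[:,c])[0][0]-.5 for c in cols])
for n,e in(("bot",bot),("top",top)):
    p=np.polyfit(cols,e,1);L,R=[onz(t,(x,np.polyval(p,x)),.1) for x in(u[0]-.5,u[-1]+.5)]
    print(n,p,L.round(4),R.round(4),"w",np.linalg.norm(L-R).round(4),"mid",((L+R)/2).round(4),"yaw",np.arctan2(-(L-R)[0],(L-R)[1]).round(4))
# side blue panel corners
m2=biggest(mask(s["frame"],(105,120,40),(130,255,255)),(285,190,360,300))
c,_=cv2.findContours(m2.astype(np.uint8),0,2);q=cv2.approxPolyDP(c[0],4,True)[:,0];print("side blue",q.tolist(),[onz(s,x,.1).round(3).tolist() for x in q])
for n,d,roi in(("top",t,(220,215,335,245)),("side",s,(240,150,325,250))):
    r=mask(d["frame"],(0,140,60),(8,255,255))|mask(d["frame"],(172,140,60),(180,255,255));b=biggest(r,roi)
    c,_=cv2.findContours(b.astype(np.uint8),0,2);print(n,"red",cv2.approxPolyDP(c[0],2,True)[:,0].tolist())
ims=[cv2.resize(t["frame"][195:280,215:345],None,fx=4,fy=4,interpolation=2),cv2.resize(s["frame"][145:295,235:360],None,fx=4,fy=4,interpolation=2)[:,:]]
h=600;ims[0]=cv2.copyMakeBorder(ims[0],0,h-340,0,0,0);ims[1]=cv2.resize(ims[1],(280,336));ims[0][260:596,0:280]=0
o=ims[0];o[0:340]=cv2.resize(t["frame"][195:280,215:345],None,fx=4,fy=4);
side=cv2.resize(s["frame"][145:295,235:360],None,fx=2.2,fy=4)
cv2.imwrite("pics/crop.png",np.hstack([o,side])[:,:,::-1]);print(o.shape,side.shape)
# chest top edges (z .12), jar cap
g=biggest(mask(t["frame"],(45,100,40),(80,255,255)),(220,120,270,165));ys,xs=np.where(g);print("jar cap",onz(t,(xs.mean(),ys.mean()),.19).round(3))
for uv in((217,210),(327,205),(216,106),(322,100)):print("chest",onz(t,uv,.12).round(3))
for n,uv in(("hammerhead",(352,218)),("handle",(397,307)),("sd",(178,312)),("sd tip",(207,240))):print(n,onz(t,uv,.015).round(3))
E
```

```text
cols 226 329
bot [-6.66237113e-02  2.89310997e+02] [0.4714 0.1688 0.1   ] [ 0.492  -0.0773  0.1   ] w 0.2469 mid [0.4817 0.0458 0.1   ] yaw 0.0834
top [-6.16725448e-02  2.82457881e+02] [0.4849 0.1693 0.1   ] [ 0.5043 -0.0772  0.1   ] w 0.2473 mid [0.4946 0.046  0.1   ] yaw 0.0786
side blue [[349, 196], [291, 274], [292, 295], [311, 271], [314, 253], [337, 224], [334, 234], [344, 220]] [[0.495, -0.07, 0.1], [0.484, 0.17, 0.1], [0.456, 0.205, 0.1], [0.456, 0.141, 0.1], [0.475, 0.104, 0.1], [0.476, 0.014, 0.1], [0.467, 0.04, 0.1], [0.469, -0.004, 0.1]]
top red [[319, 224], [315, 219], [234, 224], [232, 229]]
side red [[314, 162], [264, 222], [252, 245], [274, 214], [305, 179]]
(600, 520, 3) (600, 275, 3)
jar cap [0.769 0.126 0.19 ]
chest [0.622 0.191 0.12 ]
chest [ 0.638 -0.069  0.12 ]
chest [0.878 0.203 0.12 ]
chest [ 0.898 -0.056  0.12 ]
hammerhead [ 0.621 -0.146  0.015]
handle [ 0.394 -0.26   0.015]
sd [0.372 0.298 0.015]
sd tip [0.557 0.232 0.015]
```

View pics/crop.png

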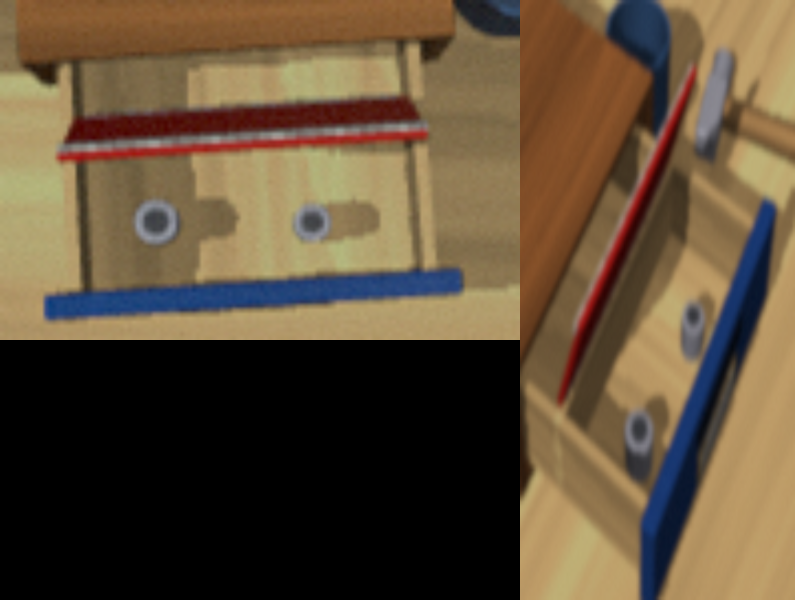

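Widths check (247 vs 250 mm), and the panel, chest front and jar are consistent. The lid leans towards the robot. Next I'll compute its angle and start the move.

```bash
cat >> h.py <<'E'
yaw=0.078;X=np.array([np.cos(yaw),np.sin(yaw),0]);Y=np.array([-X[1],X[0],0]);Z=np.array([0,0,1.])
F=np.array([.4815,.0458,0])      # panel outer face middle at start
H=F+.116*X+.088*Z
from scipy.spatial.transform import Rotation as Ro
def Q(sg):
    y=sg*Y;z=-Z;return Ro.from_matrix(np.c_[np.cross(y,z),y,z]).as_quat()
E
cat > a.py <<'E'
from workcell import *
from h import *
t=np.load("top0.npz")
P=[]
for uv in((231,231.8),(276.4,229.5),(321.8,226.8)):
    c,r=ray(t,uv)
    A=(np.dot(c-H,X),np.dot(r,X));B=(c[2]-H[2],r[2])
    R2=.096**2+.006**2
    k=np.roots([A[1]**2+B[1]**2,2*(A[0]*A[1]+B[0]*B[1]),A[0]**2+B[0]**2-R2])
    p=c+r*min(k.real);P.append(p);d=p-H
    print(p.round(4),"th",np.arctan2(d[2],-d@X)-np.arctan2(.006,.096))
print("lid width",np.linalg.norm(P[0]-P[2]))
hand.move_gripper(0.0)
print("tips",bot.tcp_to_tips)
pos=H+.034*X;pos[2]=.31
best=min(((abs(j[5]),sg) for sg in(1,-1) for j in[kinematics.solve_ik(pos,Q(sg))] if j is not None))
print("sg",best);q=Q(best[1]);open("sg","w").write(str(best[1]))
o=get_obs();bot.servo_line(o["position"]+[0,0,.07],velocity=.2)
bot.reach(pos,q)
o=get_obs();print(o["time_s"],o["position"],pos,o["wrist_force"])
for n in("wrist","side"):
    d=vision.read_camera(n);cv2.imwrite(f"pics/{n}1.png",d["frame"][:,:,::-1])
E
python3 a.py
```

```text
[0.5661 0.1488 0.1812] th 1.2603427163058862
[0.5729 0.0492 0.181 ] th 1.2496186299963383
[ 0.5805 -0.0504  0.1809] th 1.2481250132765511
lid width 0.19966115725848205
tips 0.017
sg (np.float64(1.5603142524877942), 1)
3.65 [0.6309524  0.05829797 0.30998415] [0.63104393 0.05748814 0.31      ] [ 0.01968566  0.570716   -0.31199443]
```

View pics/side1.png

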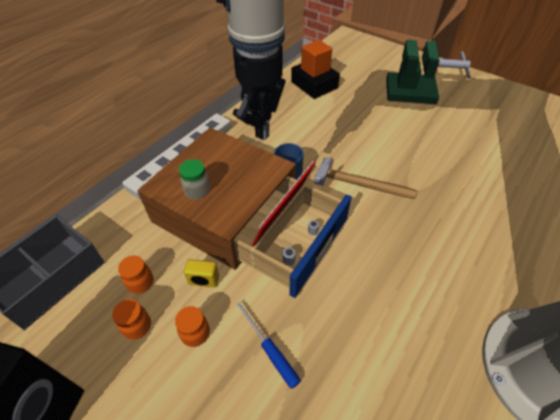

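```bash
cat > b.py <<'E'
from workcell import *
from h import *
q=Q(1)
def tcp(th,r=.072):
    return H+X*(-r*np.cos(th)+.006*np.sin(th)+.011)+Z*(r*np.sin(th)+.006*np.cos(th)+.017)
p=H+.034*X;p[2]=tcp(1.45)[2]
bot.servo_line(p,q,velocity=.1)
for th in np.arange(1.45,-.01,-.145):
    bot.servo_line(tcp(th),q,velocity=.06);o=get_obs();f=o["wrist_force"]
    print(round(th,2),(o["position"]-tcp(th)).round(4),f.round(1),round(o["time_s"],1))
    if np.linalg.norm(f)>25:break
p=tcp(0)
for k in range(6):
    if abs(f[2])>12:break
    p=p-[0,0,.0015];bot.servo_line(p,q,velocity=.02);f=get_obs()["wrist_force"];print(k,p[2],f.round(1))
bot.servo_line(p+[0,0,.12],q,velocity=.15)
d=vision.read_camera("side");cv2.imwrite("pics/side2.png",d["frame"][:,:,::-1]);print(get_obs()["time_s"])
d=vision.read_camera("top");cv2.imwrite("pics/top2.png",d["frame"][:,:,::-1])
E
python3 b.py
```

```text
1.45 [0.     0.     0.0003] [0.9 0.3 0.4] 5.8
1.3 [-0.0004 -0.     -0.0001] [-0.1 -0.3 -0.1] 6.1
1.16 [-0.0005 -0.     -0.0001] [ 0.6 -0.6  0.7] 6.5
1.01 [-0.0006 -0.     -0.0003] [-0.3 -0.7  0.1] 6.8
0.87 [-0.0007 -0.     -0.0003] [-0.3 -0.1  0.8] 7.1
0.72 [-0.0007 -0.0001 -0.0004] [-0.   0.2 -0.1] 7.4
0.58 [-0.0006 -0.0001 -0.0004] [ 0.3  0.4 -0.2] 7.8
0.43 [-0.0006 -0.0001 -0.0005] [-0.5  0.2  0.3] 8.1
0.29 [-0.0005 -0.     -0.0005] [ 0.  -0.   0.1] 8.4
0.14 [-0.0005 -0.     -0.0005] [ 0.1  0.3 -0.2] 8.7
-0.0 [0.0012 0.0001 0.0005] [1.  0.6 8.3] 9.1
0 0.10949999999999999 [-0.7 -0.6 18.9]
10.3
```

View pics/side2.png

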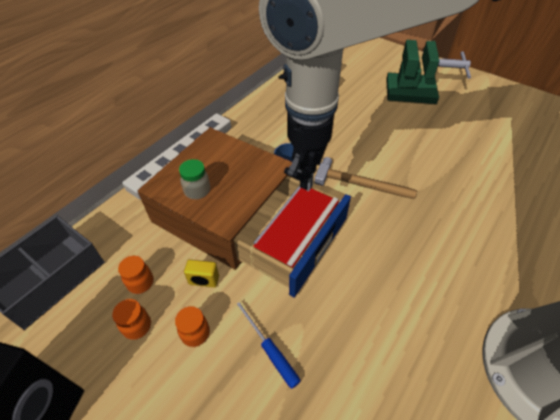

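The side view shows the lid lying flat, with red over the compartment around (297,225), and the drawer still out. The 19 N stop came at the expected height. Next I'll push the drawer.

```bash
cat > c.py <<'E'
from workcell import *
from h import *
q=Q(1)
def tcp(s,z=.092): return F+(s-.011)*X+Z*z
bot.servo_line(tcp(-.06,.23),q,velocity=.2)
bot.servo_line(tcp(-.06),q,velocity=.12)
bot.servo_line(tcp(-.01),q,velocity=.08)
for s in list(np.arange(.01,.121,.02))+list(np.arange(.122,.16,.002)):
    bot.servo_line(tcp(s),q,velocity=.06 if s<.121 else .03)
    o=get_obs();f=o["wrist_force"]@X
    print(round(s,3),round(f,1),o["wrist_force"].round(1),round((o["position"]-tcp(s))@X,4))
    if f<-12:break
bot.dwell(.4);print(get_obs()["wrist_force"].round(1))
bot.servo_line(tcp(s-.06),q,velocity=.08)
bot.servo_line(tcp(s-.06,.3),q,velocity=.2)
for n in("side","top"):
    d=vision.read_camera(n);cv2.imwrite(f"pics/{n}3.png",d["frame"][:,:,::-1]);np.savez(n+"3.npz",**d)
print(get_obs()["time_s"])
E
python3 c.py
```

```text
0.01 -0.6 [-0.5 -0.3 -0.5] 0.0006
0.03 -0.0 [-0.1  0.6 -0.5] 0.0007
0.05 0.0 [ 0.  -0.3  0.5] 0.0008
0.07 0.5 [0.5 0.2 0.2] 0.0008
0.09 0.1 [0.1 0.2 0.7] 0.0008
0.11 0.1 [ 0.1 -0.5  0.2] 0.0008
0.122 -0.2 [-0.1 -1.3  0.3] 0.0006
0.124 0.5 [ 0.5 -0.5  0.4] 0.0001
0.126 -1.4 [-1.4  1.  -0.8] 0.0
0.128 -1.1 [-1.1  0.1 -0.4] 0.0002
0.13 -0.8 [-0.8  0.1 -0.8] 0.0002
0.132 -0.4 [-0.4  0.1 -1.1] 0.0003
0.134 -0.8 [-0.8  0.3 -0.8] 0.0003
0.136 -6.6 [-6.6 -0.   3.7] -0.0013
0.138 -13.3 [-13.3  -0.8   9.4] -0.0032
[-13.5  -1.2   8.7]
21.25
```

View pics/side3.png

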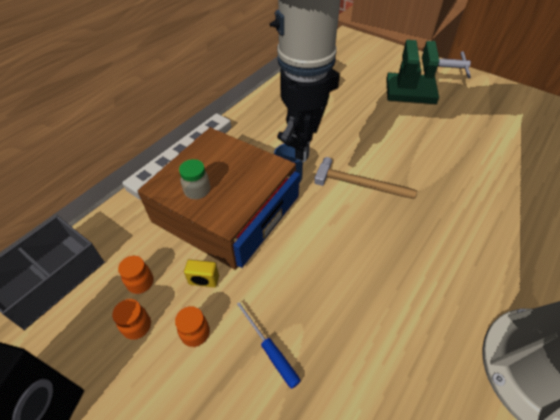

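View pics/top3.png

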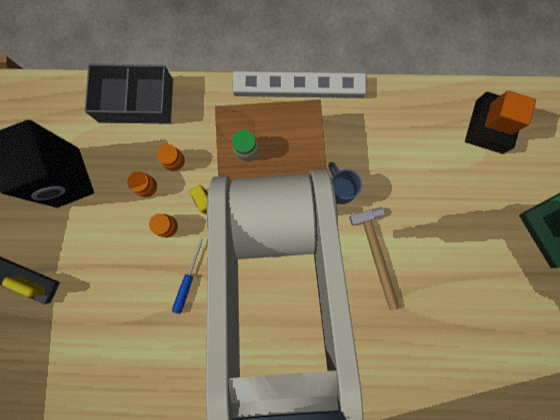

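The panel is against the chest, and the bystanders and jar haven't moved. There is a red streak near (262,215) in the side view, so I'll zoom in on it.

Run:
```python
from h import *
f=np.load("side3.npz")["frame"];cv2.imwrite("pics/z3.png",cv2.resize(f[150:270,215:315],None,fx=5,fy=5,interpolation=2)[:,:,::-1])
s=np.load("side3.npz")
m=biggest(mask(f,(105,120,40),(130,255,255)),(225,165,310,270));c,_=cv2.findContours(m.astype(np.uint8),0,2)
q=cv2.approxPolyDP(c[0],3,True)[:,0]
for x in q:
    p=onz(s,x,.1)-F;print(x,(p@X).round(4),(p@Y).round(4))
```

```text
[300 165] 0.1491 -0.1438
[234 243] 0.1489 0.1242
[238 265] 0.111 0.162
[261 241] 0.1045 0.0906
[259 225] 0.1313 0.0588
[278 201] 0.1329 -0.0192
[284 200] 0.1231 -0.0288
[283 213] 0.1052 0.004
[296 197] 0.1048 -0.0507
```

View pics/z3.png

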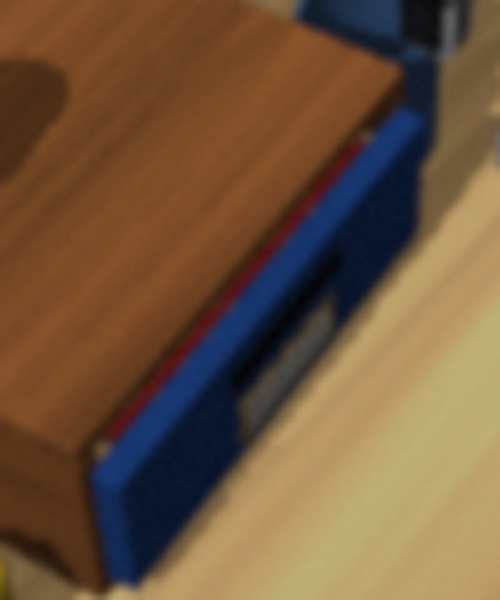

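The panel's side sits flush on the chest, and the red strip is the flat lid seen through the slot between panel and roof. One firmer confirming push, then I'll retreat and check from the top.

```bash
cat > d.py <<'E'
from workcell import *
from h import *
q=Q(1)
def tcp(s,z=.092): return F+(s-.011)*X+Z*z
bot.servo_line(tcp(.08),q,velocity=.15)
bot.servo_line(tcp(.128),q,velocity=.08)
for s in np.arange(.130,.146,.002):
    bot.servo_line(tcp(s),q,velocity=.03);o=get_obs();f=o["wrist_force"]@X
    print(round(s,3),round(f,1),"actual",round(s+(o["position"]-tcp(s))@X,4))
    if f<-22:break
bot.servo_line(tcp(.07),q,velocity=.08)
bot.servo_line(tcp(.07,.3),q,velocity=.2)
bot.goto_joints([1.157,.353,1.633,0,1.155,0])
d=vision.read_camera("top");t0=np.load("top0.npz")
m=biggest(mask(d["frame"],(105,120,40),(130,255,255)),(215,190,328,240))
u=np.where(m.any(0))[0];c=u[4:-4];e=[np.where(m[:,k])[0][-1]+.5 for k in c];pf=np.polyfit(c,e,1)
p=(onz(d,(u[0]-.5,np.polyval(pf,u[0])),.1)+onz(d,(u[-1]+.5,np.polyval(pf,u[-1])),.1))/2-F
print("panel moved",p@X,p@Y)
cv2.imwrite("pics/fin.png",np.hstack([cv2.resize(x["frame"][90:320,170:410],(400,383)) for x in(t0,d)])[:,:,::-1])
o=get_obs();print(o["time_s"],o["wrist_force"].round(1))
E
python3 d.py
```

```text
0.13 -0.4 actual 0.1299
0.132 0.1 actual 0.1321
0.134 -0.4 actual 0.1341
0.136 -5.0 actual 0.1348
0.138 -12.1 actual 0.1348
0.14 -18.7 actual 0.1348
0.142 -26.4 actual 0.1349
panel moved 0.13206618970771386 0.0003996003921327273
29.725 [-0.6  0.3 -0.1]
```

View pics/fin.png

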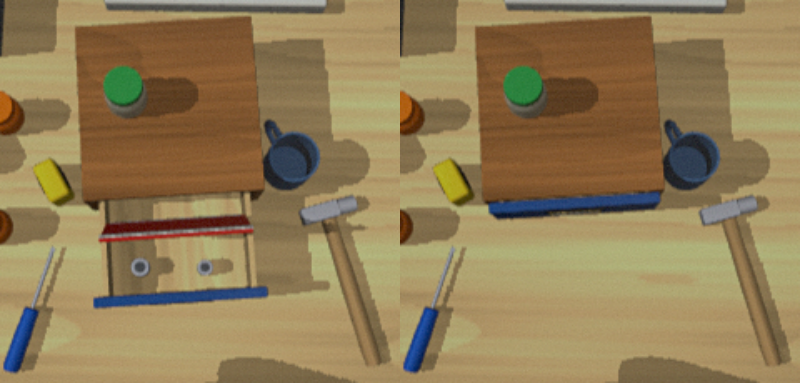

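The panel hit a hard stop at 134.8 mm, which didn't shift under 26 N. Before and after, the bystanders and jar are in the same places, and the drawer is closed.

```bash
python3 -c "
from workcell import *
print(hand_in())"
```

```text
the job is handed in; nothing more can be done
None
```

I pushed the lid flat, then pushed the drawer gently in to its hard stop; the jar and bystanders look unmoved in the before/after images, and the job is handed in (`hand_in()` returned no verdict).

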